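# Stack the muffin carrier on the springform cake

### The job

Stack the domed muffin carrier on top of the springform tin so that the two can be carried off together: the notch in the carrier's blue skirt has to drop over the tin's steel buckle, and the carrier must sit fully home, level on the rim all round, with nothing holding it. There is cake in both, so keep the carrier upright, do not drop it or bang or press it down hard, leave the tin standing where it is, and leave the other things alone.

Things in the scene. Friction and masses are not known exactly. Their poses are not given: they have to be found in the camera images.
- cake_base: lower item: 18 cm springform with a cake, loose on the counter, 1.65 kg. This is the pose of its dark BASE PLATE (208 mm across, 6 mm thick, ears reaching 130 mm out along +y and -y). A black band is clamped on it with the buckle somewhere within 0.5 rad either side of the plate's +x: find it by eye or by feel; the band does not turn on the plate. Origin: centre of the underside; z up
- tin_rim (a point): centre of the springform's rim, on its axis, 72 mm above the counter. Black band: 180 mm outer diameter, 4 mm wall; cake top 12 mm below the rim. Outside the band stands a bright steel buckle lever, 24 mm wide round the band, reaching 103 mm from the axis, its top 70 mm above the counter. Axes are the base plate's, not the buckle's
- muffin_tier: upper item: round muffin carrier, loose on the counter, 0.5 to 0.75 kg. White tray with a blue skirt (185 mm inner, 193 mm outer diameter), clear dome 170 mm across and up to 76 mm high, black bridge handle on top. Origin: centre of the skirt's lower edge; z up. An orange mark on the dome's top is on the notch's side (+x). Home on the tin, the origin is 58 mm above the counter, on the tin's axis
- tier_seat (a point): centre of the carrier tray's underside, inside the skirt, 14 mm above the skirt's lower edge. It comes to rest on the tin's rim, with the skirt outside the rim (2.5 mm clearance all round). With the notch off the buckle, the skirt rests on the buckle instead: 12 mm too high on that side, the carrier cocked. Axes as the carrier's
- tier_handle (a point): middle of the carrier's handle bar, 121 mm above the skirt's lower edge; bar 14 x 14 mm in section, 116 mm long along the carrier's y, with about 92 mm free between its two posts and 38 mm free below it to the dome. Axes as the carrier's
- tier_notch (a point): middle of the skirt's one notch, at the lower edge, 94.5 mm from the carrier's axis along its +x. The notch is 28 mm wide and cut through the full 18 mm height of the skirt ring. Axes as the carrier's
- sprinkles: bystander: amber jar of sprinkles with a red cap, 52 mm diameter, 85 mm tall, near the far sheet cake; origin at its underside
- tub: bystander: empty orange plastic tub 170 x 120 x 90 mm at the left; origin at its underside
- plate: bystander: white plate, 170 mm across, 20 mm high, at the right; origin at its underside
- server: bystander: cake server 240 mm long lying crosswise beyond the right-hand place; origin at its underside

How it is judged:
At the end, for the whole second after the job is handed in: the carrier stands released and at rest on the upright tin, on its axis within 5 mm, level on it within 0.025 rad and down on the rim all round: its origin no more than 60.5 mm above the tin's underside (58 mm when home), which is possible only with the notch over the buckle (z of muffin_tier in the frame of cake_base between 0.055 and 0.0605 m and horizontal distance between muffin_tier and cake_base below 0.005 m and angle between the z axis of muffin_tier and the z axis of cake_base, either way round below 0.025 rad and angle between cake_base's own z axis and vertical below 0.02 rad and contact force between muffin_tier and the fingers below 0.1 N and linear speed of each of muffin_tier, cake_base below 0.02 m/s); the robot touches nothing.
It fails at once if the carrier is tipped by more than 0.3 rad (angle between muffin_tier's own z axis and vertical above 0.3 rad).
It fails at once if the carrier is dropped: let go of and falling faster than 0.4 m/s (a free fall of about 10 mm or more) (linear speed of muffin_tier above 0.4 m/s and contact force between muffin_tier and the fingers below 0.5 N).
It fails at once if the carrier is banged or pressed on to the tin with more than 60 N (contact force between muffin_tier and cake_base above 60 N).
It fails at once if the springform tin is shifted by more than 25 mm or tipped by more than 0.15 rad (distance of cake_base from where it was at the start of the episode above 0.025 m or angle between cake_base's own z axis and vertical above 0.15 rad).
It fails at once if the jar, tub, plate or server is moved by more than 20 mm (distance of any of sprinkles, tub, plate, server from where it was at the start of the episode above 0.02 m).
It also fails if it takes over 64 s, if anything falls off the work surface, if the arm or the gripper's body presses on something with over 40 N, if the wrist force passes 120 N, or if a joint passes its speed limit or range.

### The arm

A 6-joint arm with a two-finger parallel gripper is mounted at the origin on the work surface. World frame = base frame: x ahead of the robot, y to its left, z up, the work surface at z = 0. Lengths are in m, angles in rad, forces in N, time in s.
With the tool pointing down it reaches from about 0.425 to 0.95 m from the base axis. Payload 3.5 kg.
Tool frame: the origin (TCP) lies at the very end of the fingers, on their centre line; the grasp point (between the pads) lies 19 mm behind it; z points along the fingers, y is the line along which they close (so a half turn about z gives the same grasp; the last joint's range is limited). The gripper opens to 85 mm and grips with 20 to 120 N. Pads are 22 mm wide; open, the fingers measure 114 mm over their backs; the gripper's body (76 mm by 85 mm) begins 54 mm behind the grasp point. The pads swing forward as they close: fully open they stand 13 mm farther back than shut.
Start: joints at [-1.254, 0.286, 1.577, -0, 1.279, -0.15], TCP at [0.304, -0.603, 0.231] pointing down, gripper open.
Joint ranges: [-2.77, 2.77], [-0.9, 2.22], [0.21, 2.48], [-1.53, 4.67], [0.24, 2.81], [-2.84, 2.84]. Speed limits (rad/s): [2.79, 2.79, 3.14, 3.14, 3.14, 3.14].

### API

Orientations are given as a unit quaternion [x, y, z, w].
In Python, from plant import ctrl gives the robot as it stands.
- The arm moves only by the tool nudge_tcp, called as name([rows], argument=value, ...), one row to a line, values as JSON. Schema: {"type":"object","properties":{"deltas":{"type":"array","items":{"type":"array","prefixItems":[{"type":"array","items":{"type":"number"},"minItems":3,"maxItems":3},{"type":"array","items":{"type":"number"},"minItems":3,"maxItems":3},{"type":"number"}],"minItems":3,"maxItems":3},"minItems":1,"maxItems":10},"grip_force":{"type":"number"},"only":{"type":"string"},"quiet":{"type":"boolean"},"lines":{"type":"string"}},"required":["deltas"],"additionalProperties":false}. deltas is a list of rows, 1 to 10 of them, each written [[dx, dy, dz], [rx, ry, rz], opening]: dx, dy, dz in fractions of the full range, 1 being 0.6 m, then a rotation vector rx, ry, rz in normalised numbers (1 is 180 degrees), then the opening from 0.0 (shut) to 1.0 (fully open); each row is the pose to reach, as a shift and turn from the pose commanded when the call began, along the tool's axes at that moment; what a row does not reach only later rows make up. A row lasts 1/8 s, in which the tool goes at most 0.0625 m and 0.188 rad, less where a joint would pass 70% of its speed; a pose out of reach is approached as far as the arm can. The fingers move at their own pace and stop on an object; grip_force is the grip in N (left out, the last holds). Time passes only in rows, so rows that do not move let the fingers close. The tool returns the time, the measured TCP pose, the force, the opening and the grip force at its end. only (a regular expression) keeps the lines of the reply that match it, lines (a string "A,B") keeps lines A to B, and quiet returns only ok. No shift or turn number may pass 1 either way. Input that does not fit is refused with a message, and nothing moves.
- ctrl.get_state(): the state, without advancing time (a new reading comes with each control period).
- ctrl.read_camera(name): name is "scene" or "top"; returns a dict with "pixels" (400x640x3 uint8, red, green, blue), "camera_matrix" (3x3 intrinsics, pixels), "xyz" and "orientation" of the camera in the world. Camera axes: x right, y down, z forward; pixel columns grow to the right and rows downward; lengths in m; the calibration is good to about 2 mm. A picture is of the moment at which its call begins. There is no depth.
- ctrl.sign_off(): hands the job in; it is judged then, once.
The state is a dict: "time": time; "qpos": joint angles; "dq": joint speeds; "joint_efforts": joint torques, N m; "eef_pos": TCP position; "tcp_rot": TCP orientation; "contact_force": force on the tool from outside, world axes, zero at the start; "wrist_torque": the same for the moment, N m; "opening": opening from 0.0 (shut) to 1.0 (fully open); "finger_force": force on a finger pad.
Only numpy, scipy, OpenCV 4.12 (cv2) and the standard library are available. Lean on these libraries where they do the work, as an engineer would, in place of code of your own. Each camera call takes 0.05 s, during which the arm holds its last target. There are 200 camera calls.

## Working session

There is one attempt and no reset: what is moved stays moved. The work goes in short steps, Python scripts to look and compute and a tool call to move; the robot and the scene stay as the last step left them, time stands still between calls to the robot, and variables do not carry over. Pictures are saved under pics/ and viewed, at most 10 in all, crops included, and the job is handed in when it is done.

```bash
ls; mkdir -p pics; python3 - <<'E'
from plant import ctrl
import cv2,numpy as np
for n in("scene","top"):
    r=ctrl.read_camera(n); cv2.imwrite(f"pics/{n}0.png",r["pixels"][:,:,::-1]); print(n,r["camera_matrix"],r["xyz"],r["orientation"])
s=ctrl.get_state(); print(s)
E
```

```text
pics
plant.py
scene [[381.93679525   0.         321.23085691]
 [  0.         381.93679525 198.79885288]
 [  0.           0.           1.        ]] [ 0.9523616  -0.66183934  1.23582174] [ 0.92598185  0.24464937 -0.07268987 -0.27824538]
top [[362.94813005   0.         320.59923947]
 [  0.         362.94813005 203.21930404]
 [  0.           0.           1.        ]] [ 0.49205624 -0.02733092  1.26243981] [ 0.70835637 -0.70426363  0.0250037  -0.04023439]
{'time': 0.1, 'qpos': array([-1.25400052e+00,  2.87134092e-01,  1.57806238e+00, -1.54845186e-05,
        1.27860580e+00, -1.50016730e-01]), 'dq': array([ 4.55303177e-05, -1.78666961e-03, -3.09529166e-03, -6.72984026e-04,
       -5.43667965e-04, -1.11034456e-03]), 'joint_efforts': array([-1.29521482e-04, -4.07300341e+01, -2.93699956e+01, -2.20146280e-04,
        3.44738903e-03, -8.98679360e-06]), 'eef_pos': array([ 0.3035995 , -0.60218786,  0.23003028]), 'tcp_rot': array([ 9.72883084e-01,  2.31294800e-01, -9.94087566e-05, -1.10035378e-03]), 'contact_force': array([ 1.09233055,  0.21894537, -0.55808685]), 'wrist_torque': array([-0.02242036,  0.01038757, -0.02696079]), 'finger_force': 0.0, 'opening': 0.9963232586463411}
```

View pics/scene0.png

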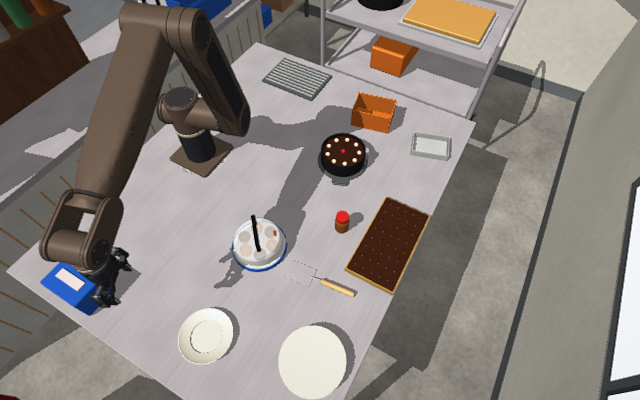

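View pics/top0.png

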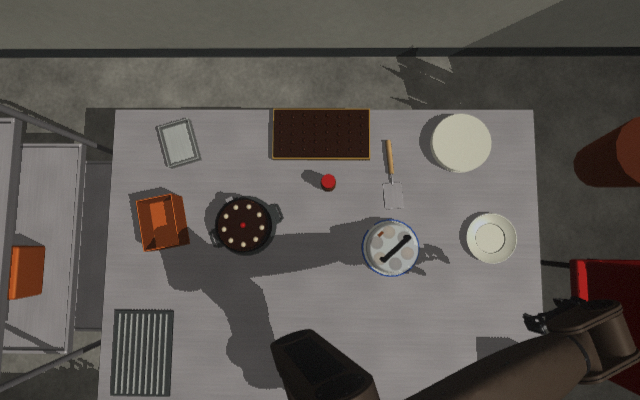

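The top view shows the tin at about (243,225), and the carrier at about (391,248) with its black handle running diagonally. In the scene view they are at about (343,155) and (259,245). Next I'll enlarge both items.

```bash
python3 - <<'E'
import cv2,numpy as np
t=cv2.imread("pics/top0.png");s=cv2.imread("pics/scene0.png")
f=lambda im,x,y,r:cv2.resize(im[y-r:y+r,x-r:x+r],(400,300) if 0 else (300,300),interpolation=cv2.INTER_CUBIC)
o=np.vstack([np.hstack([f(t,243,225,45),f(t,391,248,40)]),np.hstack([f(s,343,155,35),f(s,259,245,40)])])
o=cv2.convertScaleAbs(o,alpha=1.5,beta=15)
cv2.imwrite("pics/c0.png",o)
E
```

```text
(no output)
```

View pics/c0.png

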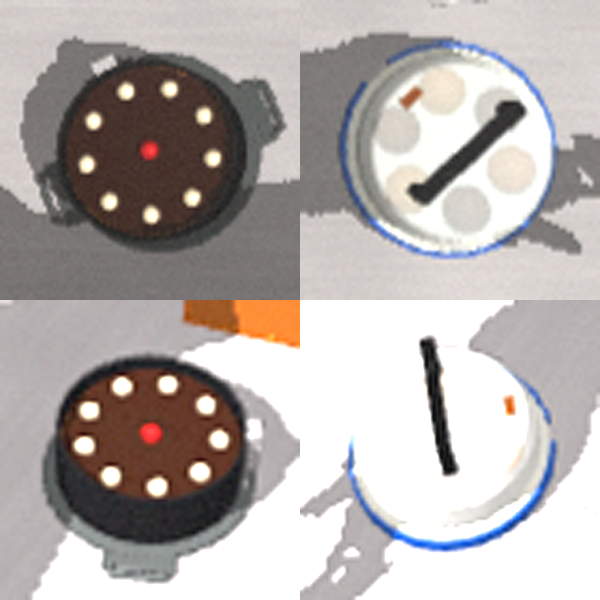

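The enlarged crop shows the steel buckle as a bright patch at about (229,199) in top and (367,150) in scene. The orange mark is at the carrier's upper left in top and to its right in scene. Now I'll measure.

```bash
cat > h.py <<'E'
import cv2,numpy as np
from scipy.spatial.transform import Rotation as R
from scipy.optimize import least_squares
def ray(c,uv):
    d=np.linalg.inv(c["camera_matrix"])@np.array([uv[0],uv[1],1.]); return np.array(c["xyz"]),R.from_quat(c["orientation"]).apply(d)
def plane(c,uv,z):
    o,d=ray(c,uv); return o+d*(z-o[2])/d[2]
def tri(a,ua,b,ub):
    (o,d),(p,e)=ray(a,ua),ray(b,ub); t=np.linalg.lstsq(np.c_[d,-e],p-o,rcond=None)[0]
    x,y=o+d*t[0],p+e*t[1]; return (x+y)/2,np.linalg.norm(x-y)*1e3
def blobs(m,roi,amin=3):
    x0,y0,x1,y1=roi; n,l,s,c=cv2.connectedComponentsWithStats(m[y0:y1,x0:x1].astype(np.uint8))
    return sorted([(int(s[i,4]),c[i]+[x0,y0]) for i in range(1,n) if s[i,4]>=amin],key=lambda q:-q[0])
def circ(P,r=None):
    P=np.asarray(P)[:,:2]; f=lambda q:np.hypot(P[:,0]-q[0],P[:,1]-q[1])-(q[2] if r is None else r)
    s=least_squares(f,[*P.mean(0),.09],loss="soft_l1",f_scale=.002); return s.x,np.std(f(s.x))
def proj(c,p):
    q=c["camera_matrix"]@R.from_quat(c["orientation"]).inv().apply(np.asarray(p)-c["xyz"]); return q[:2]/q[2]
E
cat > m.py <<'E'
from plant import ctrl; from h import *
np.set_printoptions(precision=4,suppress=True)
C={n:ctrl.read_camera(n) for n in("top","scene")}
roi={"top":[(198,180,290,270),(350,205,432,292)],"scene":[(308,120,385,190),(218,205,300,285)]}
F={}
for n,c in C.items():
    im=c["pixels"].astype(int); r,g,b=im[...,0],im[...,1],im[...,2]; hsv=cv2.cvtColor(c["pixels"],cv2.COLOR_RGB2HSV)
    tr,cr=roi[n]
    red=blobs((r>120)&(g<80)&(b<80),tr)[0]
    wh=blobs((im.min(2)>105)&(r-b<60),tr)
    print(n,"cherry",red,"white",[(a,np.round(q,1)) for a,q in wh[:16]])
    orr=blobs((r-b>60)&(r>90),cr); print(" orange",orr[:3])
    dark=blobs(im.max(2)<45,cr)[0]; print(" bar",dark)
    x0,y0,x1,y1=cr; m=np.zeros(r.shape,np.uint8); m[y0:y1,x0:x1]=(im.max(2)<45)[y0:y1,x0:x1]
    n_,l=cv2.connectedComponents(m); k=max(range(1,n_),key=lambda i:(l==i).sum()); pts=np.argwhere(l==k)[:,::-1].astype(np.float32)
    mean,ev=cv2.PCACompute(pts,None); pr=(pts-mean)@ev[0]; e=[mean[0]+ev[0]*v for v in np.percentile(pr,[1,99])]; print(" ends",e)
    bl=np.argwhere(((b-r>40)&(b>60))[y0:y1,x0:x1])[:,::-1]+[x0,y0]
    print(" blue n",len(bl),"circle z=.009",circ([plane(c,q,.009) for q in bl]))
    F[n]=dict(cherry=red[1],mark=orr[0][1],bar=dark[1],e0=e[0],e1=e[1])
    print(" mark on z.075",plane(c,orr[0][1],.075)," bar z.125",plane(c,dark[1],.125))
for k in("cherry","mark","bar","e0","e1"): print(k,tri(C["top"],F["top"][k],C["scene"],F["scene"][k]))
print("e01x",tri(C["top"],F["top"]["e0"],C["scene"],F["scene"]["e1"]),tri(C["top"],F["top"]["e1"],C["scene"],F["scene"]["e0"]))
E
python3 m.py
```

```text
top cherry (14, array([242.7143, 224.5   ])) white [(2367, array([245.2, 198.1])), (21, array([228.7, 199.1])), (14, array([230.5, 240.3])), (13, array([235.5, 206.8])), (13, array([248.6, 206.4])), (13, array([225.6, 215.6])), (13, array([261.6, 227.4])), (12, array([259. , 214.5])), (12, array([223.7, 228.9])), (12, array([255.3, 238.8])), (10, array([243. , 244.2])), (4, array([214.2, 240.5]))]
 orange [(7, array([380.2857, 233.2857]))]
 bar (164, array([395.4756, 248.1951]))
 ends [array([382.2601, 260.3957]), array([408.829 , 235.8672])]
 blue n 147 circle z=.009 (array([ 0.4579, -0.2385,  0.0957]), np.float64(0.0012722500300195207))
 mark on z.075 [ 0.5047 -0.196   0.075 ]  bar z.125 [ 0.4584 -0.2355  0.125 ]
scene cherry (16, array([342.75  , 150.4375])) white [(2873, array([346.2, 156.6])), (15, array([354.1, 159.5])), (14, array([336.1, 139.6])), (14, array([346.5, 139.3])), (14, array([328.5, 145.3])), (14, array([344.3, 163.1])), (13, array([355.5, 144.2])), (13, array([358.5, 152.2])), (13, array([327.4, 153.4])), (12, array([333.5, 160.5]))]
 orange [(11, array([274.6364, 232.5455]))]
 bar (114, array([255.1053, 233.0175]))
 ends [array([252.3555, 215.9636]), array([257.8441, 250.0042])]
 blue n 223 circle z=.009 (array([ 0.4582, -0.2362,  0.0959]), np.float64(0.0028476021311670393))
 mark on z.075 [ 0.5051 -0.1948  0.075 ]  bar z.125 [ 0.4695 -0.2482  0.125 ]
cherry (array([0.5314, 0.2574, 0.0625]), np.float64(1.3366811148466067))
mark (array([ 0.5051, -0.1956,  0.0762]), np.float64(1.0151452046443328))
bar (array([ 0.4583, -0.2395,  0.1007]), np.float64(1.436483792555508))
e0 (array([ 0.42  , -0.1956,  0.1169]), np.float64(0.2992121793721715))
e1 (array([ 0.498 , -0.2839,  0.091 ]), np.float64(2.6497328450660276))
e01x (array([ 0.4136, -0.2229, -0.1054]), np.float64(17.918960877222815)) (array([ 0.4918, -0.2515,  0.2581]), np.float64(11.100679472649105))
```

```bash
cat > t.py <<'E'
from plant import ctrl; from h import *
np.set_printoptions(precision=4,suppress=True)
C={n:ctrl.read_camera(n) for n in("top","scene")}
im=C["top"]["pixels"]
cv2.imwrite("pics/t_top.png",im[:,:,::-1])
D={"top":[(230.5,240.3),(235.5,206.8),(248.6,206.4),(225.6,215.6),(261.6,227.4),(259,214.5),(223.7,228.9),(255.3,238.8),(243,244.2)],
"scene":[(354.1,159.5),(336.1,139.6),(346.5,139.3),(328.5,145.3),(344.3,163.1),(355.5,144.2),(358.5,152.2),(327.4,153.4),(333.5,160.5)]}
for n in D: print(n,"dots",circ([plane(C[n],q,.0625) for q in D[n]]))
m=[tri(C["top"],np.mean(D["top"],0),C["scene"],np.mean(D["scene"],0))]; print("dots tri",m)
# rim outer edge: black band vs surroundings, radial profiles projected at z=.072
g0={n:cv2.cvtColor(C[n]["pixels"],cv2.COLOR_RGB2GRAY).astype(np.float32) for n in C}
cen=np.array([.531,.2574])
for n in C:
    P=[]
    for a in np.arange(0,2*np.pi,.1):
        rr=np.arange(.083,.1,.0005); uv=np.array([proj(C[n],[*(cen+r*np.array([np.cos(a),np.sin(a)])),.072]) for r in rr],np.float32)
        v=cv2.remap(g0[n],uv[None,:,0],uv[None,:,1],cv2.INTER_LINEAR)[0]; d=np.gradient(v); i=d.argmax()
        if d[i]>.8: P.append(np.r_[cen+rr[i]*np.array([np.cos(a),np.sin(a)]),a])
    print(n,"rim",len(P),circ(P),circ(P,.09))
for n,roi in(("top",(222,192,236,206)),("scene",(361,143,374,158))):
    b=blobs(C[n]["pixels"].min(2)>(105 if n=="top" else 130),roi,2); print(n,[(k,q,plane(C[n],q,.07)) for k,q in b[:3]])
    print(C[n]["pixels"].min(2)[roi[1]:roi[3],roi[0]:roi[2]])
e=[plane(C["top"],q,.125) for q in((382.26,260.4),(408.83,235.87))]; d=e[0]-e[1]; print("bar",sum(e)/2,np.linalg.norm(d),np.arctan2(d[1],d[0])-np.pi/2)
E
python3 t.py
```

```text
top dots (array([0.5303, 0.2578, 0.0642]), np.float64(0.0003005567517587424))
scene dots (array([0.5322, 0.2567, 0.0635]), np.float64(0.0003679629513800582))
dots tri [(array([0.5307, 0.2589, 0.0583]), np.float64(1.3179323103114091))]
top rim 63 (array([0.5301, 0.2546, 0.0942]), np.float64(0.003014024764240429)) (array([0.5301, 0.2558, 0.09  ]), np.float64(0.003005879997495448))
scene rim 43 (array([0.5345, 0.255 , 0.0912]), np.float64(0.0027200821056576926)) (array([0.5339, 0.2563, 0.09  ]), np.float64(0.0028861893562530036))
top [(22, array([228.7273, 199.0455]), array([0.6148, 0.3041, 0.07  ])), (12, array([229.5, 192. ]), array([0.6384, 0.3022, 0.07  ]))]
[[ 66 105 109 109 110 109 110 109 111 111 110 109 112 111]
 [ 68  67  66  67  67  67  67  64  67  68  69  70  68  68]
 [ 65  68  66  69  68  66  68  68  65  69  68  69  67  69]
 [ 66  67  67  64  66  70  69  69  68  70  68  69  68  71]
 [ 65  67  64  68  68  67  68  74  85 103  73  64  66  66]
 [ 66  70  67  68  61  74  85 106 124 138  82  46  54  61]
 [ 65  65  68  75  76 103 124 128 126 128 104  46  37  31]
 [ 67  66  63 101 1
[... 732 characters left out ...]
 105 106 107 106 111 148]
 [ 19  17  15  27  78 123 120 116 104 107 108 104 131]
 [ 20  17  13  14 101 183 175 156  88 109 109 106 112]
 [ 14  17  14   6  89 175 189 172  96 106 107 106 104]
 [ 10  13  21  12  78 161 190 175 115 107 106 105 103]
 [ 40  14  11  15 110 200 188 173 119 106 105 107 105]
 [ 72  12  11  14  80 150 138 130 108 108 105 104 105]
 [ 46  15  18  21  51 100 121 116 101 107 106 105 107]
 [ 19  12  18  23  49  88 108 130 102 104 107 108 107]
 [ 14  12  20  28  47  83  87 102 106 106 108 106 105]
 [ 18  16  18  21  54  89  81  91 108 107 106 105 105]
 [ 19  22  21  19  53  82  83  92 109 106 107 108 105]]
bar [ 0.4587 -0.2358  0.125 ] 0.11253979053994753 0.7425184269663703
```

```bash
cat > d.py <<'E'
# usage: d.py x y z yaw : tool-frame row for world TCP target, tool y at yaw, tool straight down
import sys; from plant import ctrl; from h import *
s=ctrl.get_state(); x,y,z,a=map(float,sys.argv[1:5]); T=R.from_quat(s["tcp_rot"])
G=R.from_matrix(np.c_[[-np.sin(a),np.cos(a),0],[np.cos(a),np.sin(a),0],[0,0,-1]])
print(np.round(T.inv().apply(np.array([x,y,z])-s["eef_pos"]),4),np.round((T.inv()*G).as_rotvec(),4),s["time"],np.round(s["contact_force"],2))
E
python3 d.py .4585 -.2365 .17 .735
```

```text
[ 0.3029 -0.2572  0.0611] [-4.000e-04 -8.000e-04 -1.839e+00] 0.3 [0.21 0.01 0.31]
```

The manual's scale: shifts go in shares of 0.6 m and turns go in shares of 180 degrees. Converting my numbers, 0.303 m / 0.6 = 0.505, -0.257 m / 0.6 = -0.4283, -1.839 rad / 3.1416 = -0.5854.

nudge_tcp([
  [[0.505, -0.4283, 0.1], [0, 0, -0.5854], 1],
  [[0.505, -0.4283, 0.1], [0, 0, -0.5854], 1],
  [[0.505, -0.4283, 0.1], [0, 0, -0.5854], 1],
  [[0.505, -0.4283, 0.1], [0, 0, -0.5854], 1],
  [[0.505, -0.4283, 0.1], [0, 0, -0.5854], 1],
  [[0.505, -0.4283, 0.1], [0, 0, -0.5854], 1],
  [[0.505, -0.4283, 0.1], [0, 0, -0.5854], 1],
  [[0.505, -0.4283, 0.1], [0, 0, -0.5854], 1],
  [[0.505, -0.4283, 0.1], [0, 0, -0.5854], 1],
  [[0.505, -0.4283, 0.1], [0, 0, -0.5854], 1],
], grip_force=60)

```text
time: 1.55
eef_pos: [0.4588, -0.2367, 0.1714]
tcp_rot: [0.403, 0.915, -0.0, 0.0]
contact_force: [-0.4, 0.5, 0.1]
opening: 0.998
finger_force: 0.0
```

```bash
python3 d.py .4585 -.2365 .102 .735
```

```text
[ 0.0003 -0.0001  0.0694] [0.     0.0002 0.0058] 1.55 [-0.44  0.51  0.09]
```

In the tool's units: 0.069 m / 0.6 = 0.115, 0.05 m / 0.6 = 0.0833, 0.005 rad / 3.1416 = 0.0016.

nudge_tcp([
  [[0, 0, 0.05], [0, 0, 0.0016], 1],
  [[0, 0, 0.0833], [0, 0, 0.0016], 1],
  [[0, 0, 0.115], [0, 0, 0.0016], 1],
  [[0, 0, 0.115], [0, 0, 0.0016], 1],
])

```text
time: 2.05
eef_pos: [0.4576, -0.2361, 0.1007]
tcp_rot: [0.408, 0.913, 0.0, -0.002]
contact_force: [0.9, -0.4, 0.7]
opening: 0.999
finger_force: 0.0
```

```bash
python3 - <<'E'
from plant import ctrl; import cv2,numpy as np
o=[]
for n,(x,y) in(("top",(391,248)),("scene",(259,235))):
    p=ctrl.read_camera(n)["pixels"][y-45:y+45,x-45:x+45,::-1]; o.append(cv2.resize(p,(400,400),interpolation=cv2.INTER_CUBIC))
cv2.imwrite("pics/g.png",cv2.convertScaleAbs(np.hstack(o),alpha=1.4,beta=10))
E
```

```text
(no output)
```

View pics/g.png

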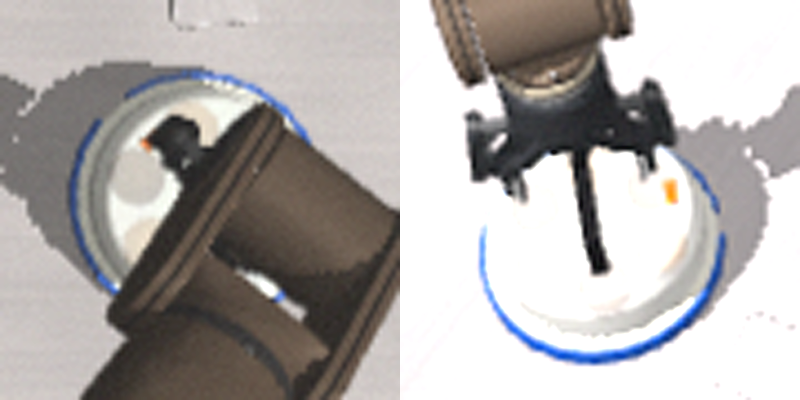

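The fingers straddle the bar in both views: the scene bar runs from (580,150) to (598,270) between the fingers. The notch gap shows in the skirt on the mark's side. Now I'll close.

nudge_tcp([
  [[0, 0, 0], [0, 0, 0], 0],
  [[0, 0, 0], [0, 0, 0], 0],
  [[0, 0, 0], [0, 0, 0], 0],
  [[0, 0, 0], [0, 0, 0], 0],
  [[0, 0, 0], [0, 0, 0], 0],
  [[0, 0, 0], [0, 0, 0], 0],
  [[0, 0, 0], [0, 0, 0], 0],
  [[0, 0, 0], [0, 0, 0], 0],
], grip_force=60)

```text
time: 3.15
eef_pos: [0.459, -0.237, 0.1027]
tcp_rot: [0.408, 0.913, 0.0, 0.0]
contact_force: [-0.4, 0.3, 3.8]
opening: 0.146
finger_force: 59.9
```

In the tool's units: -0.12 m / 0.6 = -0.2, -0.11 m / 0.6 = -0.1833.

nudge_tcp([
  [[0, 0, -0.0083], [0, 0, 0], 0],
  [[0, 0, -0.0333], [0, 0, 0], 0],
  [[0, 0, -0.0833], [0, 0, 0], 0],
  [[0, 0, -0.1333], [0, 0, 0], 0],
  [[0, 0, -0.1833], [0, 0, 0], 0],
  [[0, 0, -0.2], [0, 0, 0], 0],
  [[0, 0, -0.2], [0, 0, 0], 0],
], grip_force=60)

```text
time: 4.03
eef_pos: [0.4586, -0.2369, 0.2223]
tcp_rot: [0.408, 0.913, -0.0, 0.0]
contact_force: [-0.9, -0.3, -6.8]
opening: 0.153
finger_force: 58.9
```

```bash
python3 d.py .531 .257 .222 .50
```

```text
[3.197e-01 3.833e-01 2.000e-04] [0.     0.0004 0.2301] 4.025 [-0.88 -0.32 -6.78]
```

In the tool's units: 0.383 m / 0.6 = 0.6383, 0.36 m / 0.6 = 0.6, 0.18 rad / 3.1416 = 0.0573.

nudge_tcp([
  [[0.0217, 0.025, 0], [0, 0, 0], 0],
  [[0.0633, 0.0767, 0], [0, 0, 0.0095], 0],
  [[0.1283, 0.1533, 0], [0, 0, 0.0191], 0],
  [[0.1917, 0.23, 0], [0, 0, 0.0286], 0],
  [[0.2567, 0.3067, 0], [0, 0, 0.0382], 0],
  [[0.32, 0.3833, 0], [0, 0, 0.0477], 0],
  [[0.3833, 0.46, 0], [0, 0, 0.0573], 0],
  [[0.4483, 0.5367, 0], [0, 0, 0.0637], 0],
  [[0.5, 0.6, 0], [0, 0, 0.07], 0],
  [[0.5333, 0.6383, 0], [0, 0, 0.0732], 0],
])

```text
time: 5.28
eef_pos: [0.5288, 0.2601, 0.22]
tcp_rot: [0.509, 0.861, -0.001, -0.002]
contact_force: [0.6, 0.3, -6.7]
opening: 0.151
finger_force: 58.9
```

nudge_tcp([
  [[0, 0, 0], [0, 0, 0], 0],
  [[0, 0, 0], [0, 0, 0], 0],
  [[0, 0, 0], [0, 0, 0], 0],
])

```text
time: 5.65
eef_pos: [0.5301, 0.2563, 0.2215]
tcp_rot: [0.511, 0.86, -0.001, -0.001]
contact_force: [0.3, -0.8, -5.6]
opening: 0.151
finger_force: 58.9
```

```bash
python3 - <<'E'
from plant import ctrl; import cv2,numpy as np,h
o=[]
for n in("top","scene"):
    c=ctrl.read_camera(n); cv2.imwrite(f"pics/h_{n}.png",c["pixels"][:,:,::-1]); x,y=h.proj(c,[.531,.257,.12]).astype(int); print(n,x,y)
    p=c["pixels"][y-50:y+50,x-50:x+50,::-1]; o.append(cv2.resize(p,(400,400),interpolation=cv2.INTER_CUBIC))
cv2.imwrite("pics/hc.png",cv2.convertScaleAbs(np.hstack(o),alpha=1.4,beta=10))
E
```

```text
top 238 223
scene 343 140
```

View pics/hc.png

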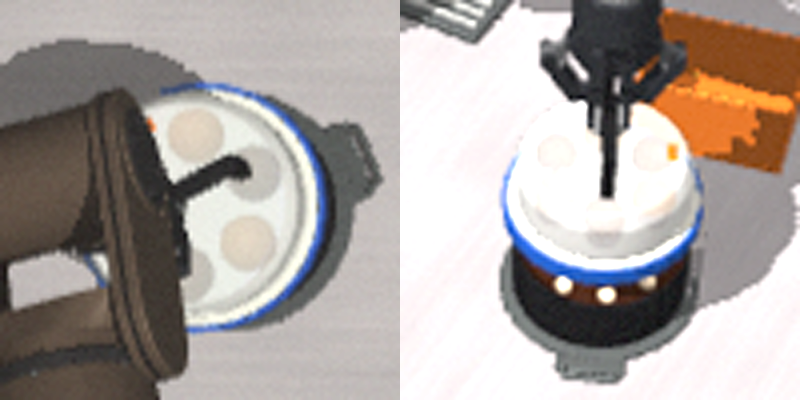

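The carrier is held upright above the tin. The skirt's notch is hidden behind the dome, and the mark is at (672,152) in the scene crop. Next I'll measure the held pose against the tin.

```bash
cat > k.py <<'E'
from plant import ctrl; from h import *
np.set_printoptions(precision=4,suppress=True)
s=ctrl.get_state(); z0=s["eef_pos"][2]-.1027
a=R.from_quat(s["tcp_rot"]).as_matrix(); print("tcp",s["eef_pos"],"yaw",np.arctan2(a[1,1],a[0,1]),"z0",z0,"toolz",a[:,2],"F",s["contact_force"],"M",s["wrist_torque"],s["time"])
C={n:ctrl.read_camera(n) for n in("top","scene")}; M={}
for n,c in C.items():
    im=c["pixels"].astype(int); r,g,b=im[...,0],im[...,1],im[...,2]
    u,v=proj(c,[.531,.257,z0+.076]).astype(int); roi=(u-38,v-38,u+38,v+45); x0,y0,x1,y1=roi
    t=z0+.018
    bl=np.argwhere(((b-r>40)&(b>60))[y0:y1,x0:x1])[:,::-1]+[x0,y0]
    P=[plane(c,q,z0+.009) for q in bl]; print(n,"blue",len(bl),*circ(P,.0958))
    up=proj(c,[.531,.257,z0+.076]); k=[q for q in blobs((r-b>60)&(r>120),roi,2) if np.hypot(*(q[1]-proj(c,[.531+.056,.257+.03,z0+.076])))<8]
    if k: M[n]=k[0][1]; print(" mark",k[0],plane(c,k[0][1],z0+.0762))
if len(M)==2: print("mark tri",tri(C["top"],M["top"],C["scene"],M["scene"]))
E
python3 k.py
```

```text
tcp [0.5306 0.2563 0.2221] yaw 0.4988357068811067 z0 0.11941860204874798 toolz [-0.0005 -0.0001 -1.    ] F [-0.0387 -0.0141 -5.8046] M [ 0.0528 -0.0064  0.0388] 5.75
top blue 181 [0.5302 0.2573 0.09  ] 0.0017019179813989604
 mark (3, array([225.6667, 204.    ])) [0.5871 0.2779 0.1956]
scene blue 234 [0.5308 0.2567 0.09  ] 0.004659318868846931
 mark (14, array([361.0714, 127.1429])) [0.586  0.2876 0.1956]
mark tri (array([0.588 , 0.2764, 0.206 ]), np.float64(4.66198216082111))
```

In the tool's units: 0.041 m / 0.6 = 0.0683, 0.037 m / 0.6 = 0.0617.

nudge_tcp([
  [[0, 0.0013, 0.0333], [0, 0, 0], 0],
  [[0, 0.0013, 0.0617], [0, 0, 0], 0],
  [[0, 0.0013, 0.0683], [0, 0, 0], 0],
  [[0, 0.0013, 0.0683], [0, 0, 0], 0],
  [[0, 0.0013, 0.0683], [0, 0, 0], 0],
])

```text
time: 6.48
eef_pos: [0.532, 0.2575, 0.1821]
tcp_rot: [0.51, 0.86, 0.001, 0.001]
contact_force: [0.4, -0.1, -6.8]
opening: 0.152
finger_force: 58.9
```

```bash
python3 k.py
```

```text
tcp [0.532  0.2575 0.1821] yaw 0.5000465573183698 z0 0.07937226795766446 toolz [ 0.0015  0.0004 -1.    ] F [ 0.3527 -0.0859 -6.7566] M [ 0.0219  0.0003 -0.0168] 6.475
top blue 168 [0.5318 0.2585 0.09  ] 0.001651726143142951
scene blue 237 [0.5325 0.257  0.09  ] 0.004863197724269075
 mark (12, array([360.3333, 134.9167])) [0.5875 0.2864 0.1556]
```

In the tool's units: 0.008 m / 0.6 = 0.0133, -0.0008 m / 0.6 = -0.0013.

nudge_tcp([
  [[0, -0.0013, 0.0067], [0, 0, 0], 0],
  [[0, -0.0013, 0.01], [0, 0, 0], 0],
  [[0, -0.0013, 0.0133], [0, 0, 0], 0],
  [[0, -0.0013, 0.0133], [0, 0, 0], 0],
])

```text
time: 7.08
eef_pos: [0.5309, 0.2567, 0.1743]
tcp_rot: [0.51, 0.86, -0.0, 0.0]
contact_force: [-2.2, -2.8, -0.7]
opening: 0.148
finger_force: 59.7
```

nudge_tcp([
  [[0, 0, 0.0017], [0, 0, 0], 0],
  [[0, 0, 0.0033], [0, 0, 0], 0],
  [[0, 0, 0.005], [0, 0, 0], 0],
  [[0, 0, 0.005], [0, 0, 0], 0],
])

```text
time: 7.58
eef_pos: [0.5306, 0.2575, 0.1694]
tcp_rot: [0.51, 0.86, 0.001, -0.0]
contact_force: [0.1, 0.6, -6.5]
opening: 0.149
finger_force: 59.0
```

```bash
python3 d.py .531 .257 .17 .5
```

```text
[-0.0006  0.0001 -0.0006] [ 0.0008 -0.0012 -0.0005] 7.575 [ 0.1   0.62 -6.5 ]
```

In the tool's units: 0.003 m / 0.6 = 0.005, 0.002 m / 0.6 = 0.0033.

nudge_tcp([
  [[0, 0, 0.0017], [0, 0, 0], 0],
  [[0, 0, 0.0033], [0, 0, 0], 0],
  [[0, 0, 0.005], [0, 0, 0], 0],
  [[0, 0, 0.005], [0, 0, 0], 0],
])

```text
time: 8.07
eef_pos: [0.5307, 0.2572, 0.1672]
tcp_rot: [0.51, 0.86, 0.0, -0.0]
contact_force: [0.6, 2.5, -6.6]
opening: 0.153
finger_force: 59.0
```

nudge_tcp([
  [[0, 0, 0.0017], [0, 0, 0], 0],
  [[0, 0, 0.0033], [0, 0, 0], 0],
  [[0, 0, 0.005], [0, 0, 0], 0],
  [[0, 0, 0.005], [0, 0, 0], 0],
])

```text
time: 8.57
eef_pos: [0.5307, 0.257, 0.1643]
tcp_rot: [0.51, 0.86, 0.0, -0.0]
contact_force: [0.7, 2.0, -6.4]
opening: 0.147
finger_force: 59.1
```

In the tool's units: 0.003 m / 0.6 = 0.005, 0.002 m / 0.6 = 0.0033.

nudge_tcp([
  [[0, 0, 0.0017], [0, 0, 0], 0],
  [[0, 0, 0.0033], [0, 0, 0], 0],
  [[0, 0, 0.005], [0, 0, 0], 0],
  [[0, 0, 0.005], [0, 0, 0], 0],
])

```text
time: 9.07
eef_pos: [0.5309, 0.2572, 0.1616]
tcp_rot: [0.51, 0.86, 0.0, 0.0]
contact_force: [0.4, 2.1, -4.8]
opening: 0.153
finger_force: 59.2
```

```bash
python3 k.py
```

```text
tcp [0.5309 0.2572 0.1616] yaw 0.4999632805797798 z0 0.05885890955261612 toolz [ 0.0004  0.0005 -1.    ] F [ 0.3744  2.0933 -4.8194] M [ 0.6617 -0.1272 -0.0127] 9.075
top blue 160 [0.5306 0.259  0.09  ] 0.0016444930697461645
scene blue 232 [0.5318 0.2573 0.09  ] 0.004820380761256601
 mark (12, array([359.8333, 138.4167])) [0.5869 0.2872 0.1351]
```

Nearly home, with part of the weight already on the rim. One more millimetre or so.

In the tool's units: 0.0014 m / 0.6 = 0.0023, 0.0007 m / 0.6 = 0.0012.

nudge_tcp([
  [[0, 0, 0.0012], [0, 0, 0], 0],
  [[0, 0, 0.0023], [0, 0, 0], 0],
  [[0, 0, 0.0023], [0, 0, 0], 0],
])

```text
time: 9.55
eef_pos: [0.5311, 0.2576, 0.1612]
tcp_rot: [0.51, 0.86, 0.001, 0.0]
contact_force: [-2.2, 4.4, 2.8]
opening: 0.151
finger_force: 60.2
```

nudge_tcp([
  [[0, 0, 0], [0, 0, 0], 0],
  [[0, 0, 0], [0, 0, 0], 0.3],
  [[0, 0, 0], [0, 0, 0], 0.6],
  [[0, 0, 0], [0, 0, 0], 1],
  [[0, 0, 0], [0, 0, 0], 1],
  [[0, 0, 0], [0, 0, 0], 1],
  [[0, 0, 0], [0, 0, 0], 1],
  [[0, 0, 0], [0, 0, 0], 1],
], grip_force=20)

```text
time: 10.55
eef_pos: [0.5307, 0.257, 0.1599]
tcp_rot: [0.51, 0.86, -0.0, 0.0]
contact_force: [0.2, 0.7, 0.6]
opening: 1.003
finger_force: 0.0
```

nudge_tcp([
  [[0, 0, -0.0333], [0, 0, 0], 1],
  [[0, 0, -0.1], [0, 0, 0], 1],
  [[0, 0, -0.2], [0, 0, 0], 1],
  [[0, 0, -0.2667], [0, 0, 0], 1],
  [[0, 0, -0.3333], [0, 0, 0], 1],
])

```text
time: 11.18
eef_pos: [0.5307, 0.257, 0.3637]
tcp_rot: [0.51, 0.86, 0.001, 0.001]
contact_force: [-0.2, -0.2, 0.2]
opening: 0.999
finger_force: 0.0
```

```bash
python3 d.py .40 -.2 .36 .3
```

```text
[-0.3384 -0.3338  0.0029] [0.0032 0.0004 0.2001] 11.175 [-0.15 -0.23  0.16]
```

Now I'll move the arm aside to look.

In the tool's units: -0.338 m / 0.6 = -0.5633, -0.334 m / 0.6 = -0.5567, 0.2 rad / 3.1416 = 0.0637.

nudge_tcp([
  [[-0.5633, -0.5567, 0], [0, 0, 0.0637], 1],
  [[-0.5633, -0.5567, 0], [0, 0, 0.0637], 1],
  [[-0.5633, -0.5567, 0], [0, 0, 0.0637], 1],
  [[-0.5633, -0.5567, 0], [0, 0, 0.0637], 1],
  [[-0.5633, -0.5567, 0], [0, 0, 0.0637], 1],
  [[-0.5633, -0.5567, 0], [0, 0, 0.0637], 1],
  [[-0.5633, -0.5567, 0], [0, 0, 0.0637], 1],
  [[-0.5633, -0.5567, 0], [0, 0, 0.0637], 1],
  [[-0.5633, -0.5567, 0], [0, 0, 0.0637], 1],
  [[-0.5633, -0.5567, 0], [0, 0, 0.0637], 1],
])

```text
time: 12.42
eef_pos: [0.3998, -0.1993, 0.361]
tcp_rot: [0.593, 0.805, 0.0, 0.001]
contact_force: [0.3, -0.1, -0.1]
opening: 0.997
finger_force: 0.0
```

```bash
python3 - <<'E'
from plant import ctrl; import cv2,numpy as np; from h import *
np.set_printoptions(precision=4,suppress=True)
o=[];F={};C={}
for n in("top","scene"):
    c=C[n]=ctrl.read_camera(n); im=c["pixels"].astype(int); r,b=im[...,0],im[...,2]
    x,y=proj(c,[.531,.257,.1]).astype(int)
    o.append(cv2.resize(c["pixels"][y-45:y+45,x-45:x+45,::-1],(400,400),interpolation=cv2.INTER_CUBIC))
    roi=(x-32,y-40,x+32,y+35)
    bl=np.argwhere(((b-r>40)&(b>60))[y-40:y+45,x-40:x+40])[:,::-1]+[x-40,y-40]
    print(n,[circ([plane(c,q,z+.009) for q in bl]) for z in(.058,.07)])
    mk=[q for q in blobs((r-b>60)&(r>120),roi,3) if np.hypot(*(q[1]-proj(c,[.586,.287,.135])))<6]; F[n]=mk[0][1]; print(mk[:2],plane(c,F[n],.1342))
print("mark",tri(C["top"],F["top"],C["scene"],F["scene"]))
cv2.imwrite("pics/f.png",cv2.convertScaleAbs(np.hstack(o),alpha=1.3,beta=10))
E
```

```text
top [(array([0.5304, 0.2592, 0.0955]), np.float64(0.0016190686067309526)), (array([0.5301, 0.2563, 0.0945]), np.float64(0.0016027967814618408))]Traceback (most recent call last):
  File "<stdin>", line 11, in <module>
IndexError: list index out of range
```

```bash
python3 - <<'E'
from plant import ctrl; import cv2,numpy as np; from h import *
np.set_printoptions(precision=4,suppress=True)
o=[];F={};C={}
for n in("top","scene"):
    c=C[n]=ctrl.read_camera(n); im=c["pixels"].astype(int); r,b=im[...,0],im[...,2]
    x,y=proj(c,[.531,.257,.1]).astype(int)
    o.append(cv2.resize(c["pixels"][y-45:y+45,x-45:x+45,::-1],(400,400),interpolation=cv2.INTER_CUBIC))
    roi=(x-32,y-40,x+32,y+35)
    bl=np.argwhere(((b-r>40)&(b>60))[y-40:y+45,x-40:x+40])[:,::-1]+[x-40,y-40]
    print(n,circ([plane(c,q,.067) for q in bl]))
    mk=[q for q in blobs((r-b>35)&(r>70),roi,2) if np.hypot(*(q[1]-proj(c,[.586,.287,.135])))<9]
    if mk: F[n]=mk[0][1]; print(mk[:2],plane(c,F[n],.1342))
if len(F)==2: print("mark",tri(C["top"],F["top"],C["scene"],F["scene"]))
cv2.imwrite("pics/f.png",cv2.convertScaleAbs(np.hstack(o),alpha=1.3,beta=10))
E
```

```text
top (array([0.5305, 0.2593, 0.0955]), np.float64(0.0016121539762028589))
[(18, array([227.7778, 206.6111]))] [0.5843 0.2885 0.1342]
scene (array([0.5317, 0.2581, 0.096 ]), np.float64(0.0040434442139462125))
[(10, array([359.8, 138.7]))] [0.5872 0.2865 0.1342]
mark (array([0.5852, 0.2902, 0.1294]), np.float64(1.1335971236663862))
```

View pics/f.png

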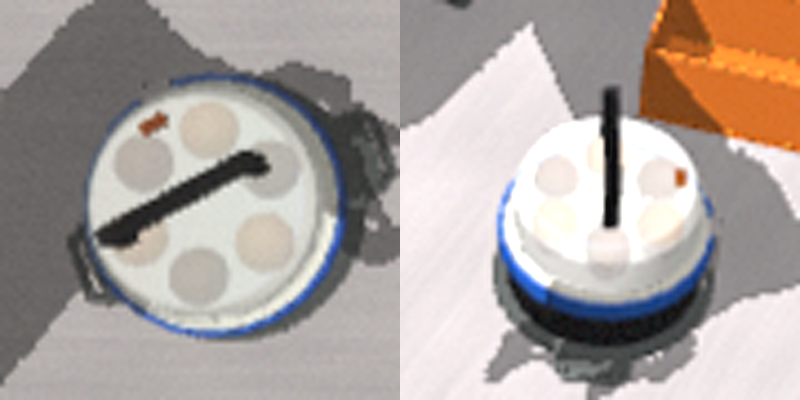

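The carrier sits level on the tin. The orange mark at (153,124) in the top crop is on the buckle side, at about the home height (0.129 to 0.134 m). The arm is clear, so I'll hand in.

```bash
python3 -c "
from plant import ctrl; print(ctrl.sign_off())"
```

```text
the job is handed in; nothing more can be done
None
```

I stacked the carrier on the springform tin with its notch over the buckle, seated level as far as the cameras and wrist force show, then released it, moved the arm clear and handed the job in at about 13 s; no verdict came back.

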